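# Tip the puck inserts over to lean toward the rack's end plate

## Task

Three black disc inserts stand on edge in the saddles of the aluminium rack, and for the next station all must lean toward the rack's upright end plate. Push each one that leans the other way over with the fingers, past upright, until it rests against the opposite cheek of its own saddle; do not pick any up. Leave the insert that already leans the right way, and everything else on the bench, where it is.

Things in the scene. Friction and masses are not known exactly. Their poses are not given: they have to be found in the camera images.
- rack: Aluminium rack, fixed to the bench: base plate 124 mm deep (x) x 400 mm long (y) x 6 mm thick. Origin: centre of its underside. Its one upright end plate, 5 mm thick, closes the +y end (centre at y = +196.5 mm) and rises to 95 mm above the bench; the other end is open. It carries three saddles in a row, centres at y = -145, 0 and +145 mm.
- saddle_0: Grey saddle fixed on the rack, same axes; which of the three places varies. Holds insert_0. Origin: centre of its underside, 6 mm above the bench. Floor 4 mm thick, from y = -14 to +14 mm; from each edge of it a flat cheek, 108 mm wide in x, splays outward 18 degrees to a top edge 59 mm above the origin, at y = 32 to 36 mm. Walls at x = +/-56 mm, 34 mm high, stop the disc rolling.
- insert_0: Loose black disc, 114 mm diameter, 24 mm thick, about 0.11 kg, on its rim in saddle_0, leaning 18 degrees on one cheek. Origin: centre of the face farther from the end plate. Own z: the disc's axis, toward the end plate; its vertical part is -0.31 if the disc leans toward the end plate, +0.31 if away. Top about 120 to 125 mm above the bench; top edge of the leaning side 49 mm from the saddle's middle.
- insert_0_center (a point): Centre of insert_0, 68 mm above the bench, upright or leaning. The rim is flat, so the disc also stands upright unaided: it changes cheek only when pushed over 12 degrees past upright, best until it meets the other cheek. At rest there, its pushed face lies, 95 mm above the bench, about 16 mm past the saddle's middle on the end plate side.
- saddle_1: Grey saddle fixed on the rack, same axes; which of the three places varies. Holds insert_1. Origin: centre of its underside, 6 mm above the bench. Floor 4 mm thick, from y = -14 to +14 mm; from each edge of it a flat cheek, 108 mm wide in x, splays outward 18 degrees to a top edge 59 mm above the origin, at y = 32 to 36 mm. Walls at x = +/-56 mm, 34 mm high, stop the disc rolling.
- insert_1: Loose black disc, 114 mm diameter, 24 mm thick, about 0.11 kg, on its rim in saddle_1, leaning 18 degrees on one cheek. Origin: centre of the face farther from the end plate. Own z: the disc's axis, toward the end plate; its vertical part is -0.31 if the disc leans toward the end plate, +0.31 if away. Top about 120 to 125 mm above the bench; top edge of the leaning side 49 mm from the saddle's middle.
- insert_1_center (a point): Centre of insert_1, 68 mm above the bench, upright or leaning. The rim is flat, so the disc also stands upright unaided: it changes cheek only when pushed over 12 degrees past upright, best until it meets the other cheek. At rest there, its pushed face lies, 95 mm above the bench, about 16 mm past the saddle's middle on the end plate side.
- saddle_2: Grey saddle fixed on the rack, same axes; which of the three places varies. Holds insert_2. Origin: centre of its underside, 6 mm above the bench. Floor 4 mm thick, from y = -14 to +14 mm; from each edge of it a flat cheek, 108 mm wide in x, splays outward 18 degrees to a top edge 59 mm above the origin, at y = 32 to 36 mm. Walls at x = +/-56 mm, 34 mm high, stop the disc rolling.
- insert_2: Loose black disc, 114 mm diameter, 24 mm thick, about 0.11 kg, on its rim in saddle_2, leaning 18 degrees on one cheek. Origin: centre of the face farther from the end plate. Own z: the disc's axis, toward the end plate; its vertical part is -0.31 if the disc leans toward the end plate, +0.31 if away. Top about 120 to 125 mm above the bench; top edge of the leaning side 49 mm from the saddle's middle.
- insert_2_center (a point): Centre of insert_2, 68 mm above the bench, upright or leaning. The rim is flat, so the disc also stands upright unaided: it changes cheek only when pushed over 12 degrees past upright, best until it meets the other cheek. At rest there, its pushed face lies, 95 mm above the bench, about 16 mm past the saddle's middle on the end plate side.
- bush_1: Bystander, loose: brass bush, 24 mm diameter, 22 mm high, standing on the rack's base between two saddles.
- stop_nut: Bystander, loose: dark ribbed round nut, 24 mm diameter, 14 mm high, on the rack's base between two saddles.
- mug_1: Bystander, loose: white dotted mug, 91 mm high, on the left, beyond the screwdriver.
- tape_1: Bystander, loose: roll of black tape, 62 mm diameter, 19 mm high, in front of the rack.
- paste_tin: Bystander, loose: flat round tin, 57 mm diameter, 24 mm high, behind the rack at the left.
- screwdriver: Bystander, loose: screwdriver, 163 mm long, lying on the left.
- spacer_block: Bystander, loose: aluminium block 30 x 50 x 20 mm, in front of the rack.
There are look-alikes about, which are no part of the job. What is shaped like the insert_0 but orange is not meant. What is shaped like the insert_1 but blue is not meant.

How it is judged:
By the outcome, as a careful person would: the job done as asked, in the order asked, and still so for the second after the job is handed in, with the robot touching nothing.
It also fails if it takes over 48 s, if anything falls off the work surface, if the arm or the gripper's body presses on something with over 40 N, if the wrist force passes 120 N, or if a joint passes its speed limit or range.

## Robot

A 6-joint arm with a two-finger parallel gripper is mounted at the origin on a cart in front of the work surface, level with it; the furniture and walls round the work are solid. World frame = base frame: x ahead of the robot, y to its left, z up, the work surface at z = 0. Lengths are in mm, angles in rad, forces in N, time in s.
With the tool pointing down it reaches from about 350 to 775 mm from the base axis. Payload 7.3 kg.
Tool frame: the origin (TCP) lies on the front face of the gripper's body, between the roots of the fingers; the fingertips stand 66 mm ahead of it and the grasp point (between the pads) lies 47 mm ahead of it (bot.tcp_to_grasp is the z of the grasp point in the tool frame, in mm); z points along the fingers, y is the direction in which the jaws open and shut (so a half turn about z gives the same grasp; the last joint's range is limited). The gripper opens to 92 mm and grips with 3 to 60 N. Pads are 19 mm wide; open, the fingers measure 130 mm over their backs; the gripper's body (75 mm by 190 mm) begins 47 mm behind the grasp point.
Start: joints at [0.993, 0.342, 1.524, -0, 1.275, -0.146], TCP at [219.701, 476.833, 292.241] pointing down, gripper open.
Joint ranges: [-2.53, 2.53], [-0.77, 2.02], [0.04, 2.7], [-1, 4.14], [0.28, 2.66], [-3.11, 3.11]. Speed limits (rad/s): [2.57, 2.57, 3.14, 3.14, 3.14, 3.14].

## Interface

Orientations are given as [roll, pitch, yaw] about the fixed x, y, z axes, in that order (R = Rz(yaw) Ry(pitch) Rx(roll)).
In Python, from plant import bot gives the robot as it stands.
- The arm moves only by the tool carry_out, never from a script. Its argument "deltas" is a list that holds one entry, the list of rows, each a list of 4 numbers: the shift along the tool's x, y, z in mm, then the turn about the tool's z in units of 5 degrees (1.0 is 5 degrees). A call has 1 to 20 rows; each row is the pose to reach, as a shift and turn from the pose commanded when the call began, along the tool's axes at that moment; what a row does not reach only later rows make up. A row lasts 1/10 s, in which the tool goes at most 50 mm and 8.59 degrees, less where a joint would pass 70% of its speed; a pose out of reach is approached as far as the arm can. A call with a gripper value outside its range is refused whole. "fingers" is the finger opening in mm, from 0 to 91.8, set as the call begins (left out, the last holds). The fingers move at their own pace and stop on an object; the grip force is fixed at half the most. Time passes only in rows, so rows that repeat a pose let the fingers close. It gives the time, the measured TCP pose, the force and the opening at its end, in the units of the state.
- bot.get_obs(): the state, without advancing time (a new reading comes with each control period).
- bot.capture(name): name is "side" or "top" or "wrist"; returns (picture, depth): 384x512x3 uint8, blue, green, red; 384x512 float32, mm along the optical axis (not along the pixel's ray), 0 where there is no reading.
- bot.camera_model(name): a dict with "K" (3x3 intrinsics, pixels), "camera_from_world" (4x4, takes a point from world to camera coordinates). Camera axes: x right, y down, z forward; pixel columns grow to the right and rows downward; lengths in mm; the calibration is good to about 2 mm. A picture is of the moment at which its call begins: read the wrist's pose just before it. camera_model takes no time and is no camera call; for the wrist camera it gives the pose at the moment of the call.
- bot.close_job(): hands the job in, once; it reports no verdict.
The state is a dict: "time": time; "joint_positions": joint angles; "dq": joint speeds; "tau": joint torques, N m; "tool_pos": TCP position; "tcp_rot": TCP orientation; "contact_force": force on the tool from outside, world axes, zero at the start; "moment": the same for the moment, N m; "grip_width": finger opening in mm.
Only numpy, scipy, OpenCV 4.12 (cv2) and the standard library are available. Lean on these libraries where they do the work, as an engineer would, in place of code of your own. Each camera call takes 0.05 s, during which the arm holds its last target. There are 200 camera calls.

## Working session

There is one attempt and no reset: what is moved stays moved. The work goes in short steps, Python scripts to look and compute and a tool call to move; the robot and the scene stay as the last step left them, time stands still between calls to the robot, and variables do not carry over. Pictures are saved under pics/ and viewed, about 8 in all and at most 12, crops included, and the job is handed in when it is done.

Besides the shell and the picture viewer there is one more tool, called after "Request:" in YAML: its name, and indented under it one key for each argument. carry_out: Moves the arm, as the interface text tells. Its arguments: {"type":"object","properties":{"deltas":{"type":"array","items":{"type":"array","items":{"type":"array","items":{"type":"number"}}}},"fingers":{"type":"number"}},"required":["deltas"]}

```bash
mkdir -p pics; cat > h.py <<'E'
from plant import bot
import numpy as np, cv2
def px2w(n,u,v,d,m=None):
    m=m or bot.camera_model(n);K=np.array(m["K"]);T=np.array(m["camera_from_world"])
    p=np.linalg.inv(K)@[u,v,1]*d
    return np.linalg.inv(T)@np.append(p,1)
def cloud(n,d):
    m=bot.camera_model(n);K=np.array(m["K"]);T=np.linalg.inv(np.array(m["camera_from_world"]))
    v,u=np.indices(d.shape);P=np.stack([(u-K[0,2])/K[0,0]*d,(v-K[1,2])/K[1,1]*d,d,np.ones_like(d)],-1)
    return (P@T.T)[...,:3]
E
python3 - <<'E'
from h import *
for n in("top","side"):
    i,d=bot.capture(n);cv2.imwrite(f"pics/{n}.png",cv2.resize(i,None,fx=1.5,fy=1.5));np.savez(f"{n}.npz",i=i,d=d,P=cloud(n,d))
o=bot.get_obs();print(o["tool_pos"],o["tcp_rot"],o["grip_width"])
E
```

```text
[219.57966097 476.59488223 291.64364925] [-3.14031314e+00 -1.67021959e-04  2.70978304e+00] 91.74014632720417
```

View pics/top.png

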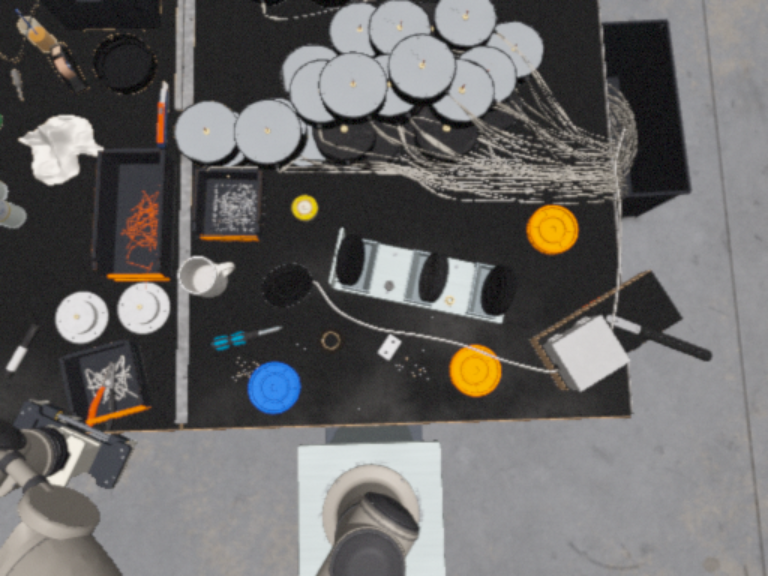

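View pics/side.png

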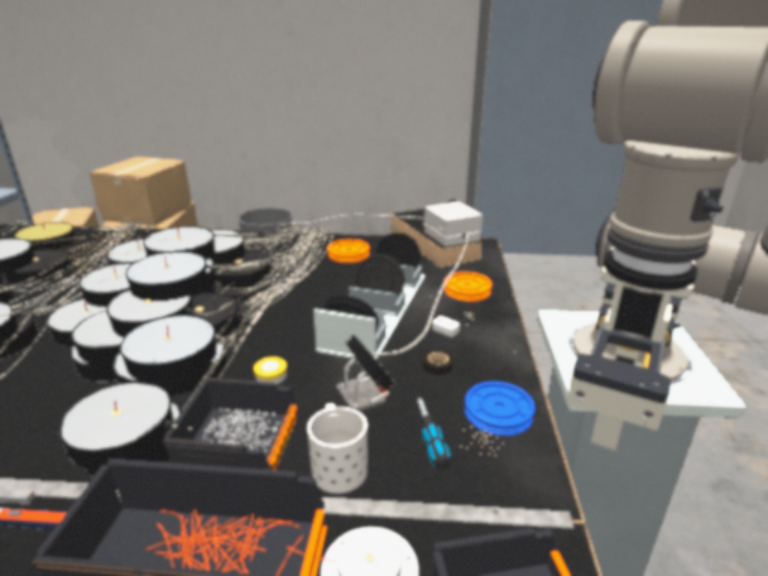

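Top view: the rack runs between (337,260) and (505,310) with its end plate at the left. The discs are at about (350,260), (432,277) and (497,290). I'll measure the rack pose and leans from depth.

```bash
python3 - <<'E'
from h import *
z=np.load("top.npz");P=z["P"];i=z["i"]
print(np.diag(bot.camera_model("top")["K"]))
sub=P[140:225,205:350];im=i[140:225,205:350].astype(int)
h=sub[...,2]
# end plate top (h 85-105, bright) 
m=(h>80)&(h<105)&(im.min(-1)>110)
v,u=np.nonzero(m);print("endplate n",m.sum());Q=sub[m]
c=Q.mean(0);w=np.linalg.svd((Q-c)[:,:2],full_matrices=False)[2];print(c,w[0])
# base bright
m=(h>-3)&(h<12)&(im.min(-1)>110);mm=m.astype(np.uint8)
n,l,s,ce=cv2.connectedComponentsWithStats(mm)
for k in range(1,n):
    if s[k,4]>40: Q=sub[l==k];print(s[k],Q.mean(0).round(), cv2.minAreaRect(Q[:,:2].astype(np.float32)))
# dark high
m=(h>60)&(im.max(-1)<70);n,l,s,ce=cv2.connectedComponentsWithStats(m.astype(np.uint8))
for k in range(1,n):
    if s[k,4]>40:
        Q=sub[l==k];print("disc",s[k],Q.mean(0).round(),Q[:,2].max().round(),Q[Q[:,2]>Q[:,2].max()-8].mean(0).round(),Q[Q[:,2]<90].mean(0).round())
hm=np.clip(z["P"][...,2]*1.8,0,255).astype(np.uint8)
a=cv2.resize(np.vstack([i[140:225,170:350],cv2.cvtColor(hm[140:225,170:350],cv2.COLOR_GRAY2BGR)]),None,fx=3.5,fy=3.5,interpolation=cv2.INTER_CUBIC)
cv2.imwrite("pics/c1.png",a)
E
```

```text
[346.52294284 346.52294284   1.        ]
endplate n 69
[554.55496139  36.91701736  92.78399535] [0.3902989 0.9206882]
[31 23 12 29 86] [549.   2.   9.] ((553.4261474609375, 2.479053497314453), (20.450849533081055, 101.87151336669922), 74.36219024658203)
[  18   23  113   53 1577] [ 512. -130.    5.] ((518.7078857421875, -134.7869415283203), (394.7196350097656, 128.66183471679688), 76.64307403564453)
[70 31 10 30 81] [ 522. -123.    8.] ((521.9481811523438, -124.76213073730469), (19.462987899780273, 102.63394165039062), 80.23411560058594)
[111  39  10  30 101] [ 489. -265.    8.] ((489.6347351074219, -266.9170837402344), (22.580642700195312, 103.05131530761719), 80.61145782470703)
disc [ 19  16  18  34 422] [555.  33. 100.] 1199.0 [ 355.  -30. 1199.] [551.  24.  76.]
disc [ 77  28  17  33 314] [ 512. -155.  101.] 1199.0 [ 355.  -30. 1199.] [ 516. -149.   75.]
disc [120  36  20  34 429] [ 478. -297.   99.] 1199.0 [ 355.  -30. 1199.] [ 482. -289.   75.]
```

View pics/c1.png

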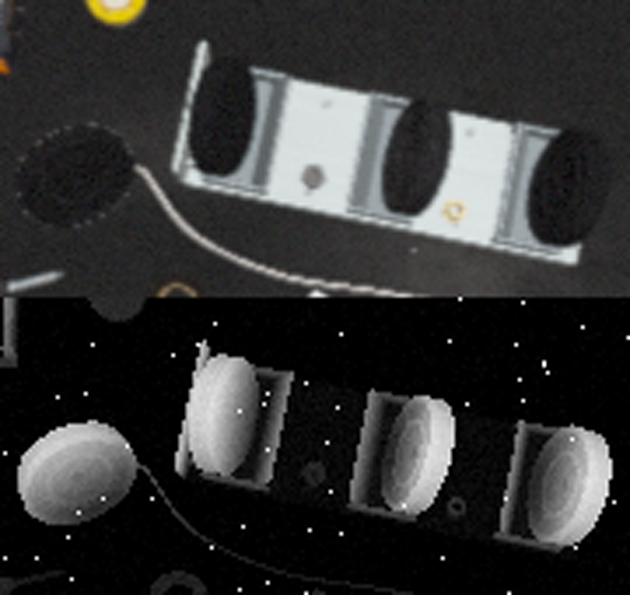

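The end-plate disc (crop 222,117) already leans toward the plate. The middle (417,155) and right (567,185) discs lean away. Next I refine the rack frame.

```bash
python3 - <<'E'
from h import *
z=np.load("top.npz");P=z["P"].reshape(-1,3);im=z["i"].reshape(-1,3).astype(int).min(-1)
a=np.deg2rad(76.6);ey=np.array([np.cos(a),np.sin(a)]);ex=np.array([ey[1],-ey[0]])
o=np.array([515,-145.])
T=(P[:,:2]-o)@ey;S=(P[:,:2]-o)@ex;h=P[:,2]
near=(abs(S)<75)&(abs(T)<240)&(h<135)
b=near&(h<11)&(h>2)&(im>110)
print("base t,s",np.percentile(T[b],[.5,2,98,99.5]),np.percentile(S[b],[.5,2,98,99.5]))
e=near&(h>85)&(h<100)&(T>150)&(im>70);print("plate",e.sum(),np.percentile(T[e],[5,50,95]),np.percentile(S[e],[2,98]))
# edges tilt check
for lo,hi in((-120,-60),(60,130)):
    k=b&(T>lo)&(T<hi);print("s edges",lo,np.percentile(S[k],[1,99]))
hgt=near&(h>52)&(h<72)&(im>70);
print("cheek tops t",np.histogram(T[hgt],bins=np.arange(-200,205,8)))
d=near&(h>60)&(im<60)
for lo,hi in((-230,-100),(-95,60),(60,230)):
    k=d&(T>lo)&(T<hi);
    tk=k&(h>np.percentile(h[k],95))
    print("disc top t,s,h",T[tk].mean(),S[tk].mean(),h[tk].mean(),"s range",np.percentile(S[k],[1,99]),"t range",np.percentile(T[k],[1,99]))
E
```

```text
base t,s [-179.33184209 -135.88396379  161.14769926  204.03840048] [-61.57916293 -59.72541879  60.11078585  62.63318442]
plate 61 [207.80376662 210.21668048 212.82172159] [-56.20046483  57.1499305 ]
s edges -120 [-59.51484102  61.21104925]
s edges 60 [-59.88400048  61.88182967]
cheek tops t (array([ 0,  0,  0,  0,  1,  3,  0,  1,  0,  0,  0,  0, 50,  6,  0,  0,  0,
        0,  0,  0,  0,  0,  0,  3,  0,  0,  0,  0,  0,  0, 53, 14,  0,  0,
        0,  0,  0,  0,  0,  0, 41, 22,  0,  0,  0,  4,  1,  0,  1,  0]), array([-200, -192, -184, -176, -168, -160, -152, -144, -136, -128, -120,
       -112, -104,  -96,  -88,  -80,  -72,  -64,  -56,  -48,  -40,  -32,
        -24,  -16,   -8,    0,    8,   16,   24,   32,   40,   48,   56,
         64,   72,   80,   88,   96,  104,  112,  120,  128,  136,  144,
        152,  160,  168,  176,  184,  192,  200]))
disc top t,s,h -160.2659535474418 2.5269138582725903 122.68545605366907 s range [-53.02235245  53.81310694] t range [-177.53081295 -139.24431205]
disc top t,s,h -15.370529242503784 -3.112497497818426 122.39697582394291 s range [-52.8546449   53.16780848] t range [-27.08774157   5.00956627]
disc top t,s,h 188.987773915192 -0.543734842126865 120.9324193587477 s range [-53.05963848  52.64412204] t range [164.70235091 203.05801833]
```

Request:
carry_out:
  deltas:
    - [[-20,-18,0,0.6],[-54,-50,0,1.6],[-90,-83,0,2.6],[-126,-116,0,3.7],[-162,-150,0,4.7],[-198,-183,0,5.8],[-234,-216,0,6.8],[-270,-250,0,7.9],[-306,-283,0,8.9],[-342,-316,0,10],[-378,-350,0,11],[-414,-383,0,12],[-450,-416,0,13.1],[-484,-448,0,14.1],[-510,-472,0,14.9],[-528,-488,0,15.4],[-540,-499,0,15.7],[-540,-499,0,15.7]]
  fingers: 0

```text
time: 1.9
tool_pos: [501.6, -204.1, 291.3]
tcp_rot: [-3.141, -0.0, 1.337]
contact_force: [0.1, 0.6, -0.4]
grip_width: 0.5
```

```bash
python3 - <<'E'
from h import *
i,d=bot.capture("wrist");P=cloud("wrist",d);o=bot.get_obs();print(o["tool_pos"],o["tcp_rot"],o["time"])
cv2.imwrite("pics/w1.png",i)
a=1.337;ey=np.array([np.cos(a),np.sin(a)]);ex=np.array([ey[1],-ey[0]]);c=np.array([518,-132.4])
T=(P[...,:2]-c)@ey;S=(P[...,:2]-c)@ex;h=P[...,2]
for lo,hi in((-220,-100),(-75,60),(60,220)):
    k=(d>0)&(T>lo)&(T<hi)&(abs(S)<58)&(h>85)&(h<130)&(i.max(-1)<70)
    if k.sum()>50: print(k.sum(),"t",np.percentile(T[k],[1,50,99]).round(1),"s",np.percentile(S[k],[1,99]).round(1),"h",np.percentile(h[k],[1,99]).round(1))
k=(d>0)&(abs(T)<220)&(abs(S)<58)&(h>58)&(h<68)&(i.min(-1)>60);print(np.histogram(T[k],np.arange(-220,221,8)))
# fingers extents
k=(d>0)&(h>215)&(h<285);print("finger",k.sum(), T[k].min() if k.any() else 0, T[k].max() if k.any() else 0)
E
```

```text
[ 501.11749981 -202.81289005  291.4249005 ] [-3.14015410e+00 -6.60153836e-04  1.33890226e+00] 1.95
2842 t [-43.1 -27.3 -14.1] s [-49.8  51.6] h [ 86.  124.8]
(array([  0,   0,   0,   0,   0,   0,   0,   0,   1,   0,   0,   0,   0,
       267,   2,   0,   0,   0,   0,   0,   0,   0,   0,   0,   0,   0,
         2,   1,   0,   0,   0, 604,  61,   0,   0,   0,   0,   0,   0,
         0,   0,   0,   0,   0,   0,   0,   0,   0,   0,   0,   0,   0,
         0,   0,   0]), array([-220, -212, -204, -196, -188, -180, -172, -164, -156, -148, -140,
       -132, -124, -116, -108, -100,  -92,  -84,  -76,  -68,  -60,  -52,
        -44,  -36,  -28,  -20,  -12,   -4,    4,   12,   20,   28,   36,
         44,   52,   60,   68,   76,   84,   92,  100,  108,  116,  124,
        132,  140,  148,  156,  164,  172,  180,  188,  196,  204,  212,
        220]))
finger 1041 -84.46610878909156 -61.79303907681313
```

View pics/w1.png

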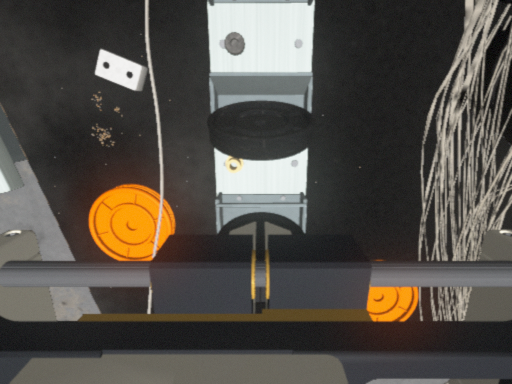

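The wrist view agrees with the model: the middle disc is centred in x at (260,130), and the fingers sit behind it. Descending next.

Request:
carry_out:
  deltas:
    - [[0,0,25,0],[0,0,60,0],[0,0,95,0],[0,0,120,0],[0,0,130,0],[0,0,131,0],[0,0,131,0]]

```text
time: 2.65
tool_pos: [501.8, -202.2, 162.3]
tcp_rot: [3.14, 0.0, 1.34]
contact_force: [0.2, -0.4, 0.5]
grip_width: 0.1
```

Request:
carry_out:
  deltas:
    - [[3,0,0,0],[7,0,0,0],[11,0,0,0],[15,0,0,0],[19,0,0,0],[23,0,0,0],[27,0,0,0],[31,0,0,0],[35,0,0,0],[39,0,0,0],[43,0,0,0],[46,0,0,0],[49,0,0,0],[52,0,0,0],[55,0,0,0],[58,0,0,0],[60,0,0,0],[62,0,0,0]]

```text
time: 4.45
tool_pos: [515.6, -141.8, 161.2]
tcp_rot: [3.142, -0.0, 1.34]
contact_force: [0.2, 0.5, -0.5]
grip_width: 0.6
```

Request:
carry_out:
  deltas:
    - [[2,0,0,0],[4,0,0,0],[6,0,0,0],[8,0,0,0],[10,0,0,0],[11,0,0,0],[12,0,0,0],[13,0,0,0],[14,0,0,0],[14,0,0,0]]

```text
time: 5.45
tool_pos: [518.7, -128.3, 161.2]
tcp_rot: [3.142, -0.0, 1.34]
contact_force: [-0.1, 0.6, 0.5]
grip_width: -0.1
```

```bash
cat > look.py <<'E'
from h import *
import sys
n=sys.argv[1]
i,d=bot.capture(n);P=cloud(n,d)
a=1.338;ey=np.array([np.cos(a),np.sin(a)]);ex=np.array([ey[1],-ey[0]]);c=np.array([518,-132.4])
T=(P[...,:2]-c)@ey;S=(P[...,:2]-c)@ex;h=P[...,2]
for lo,hi in((-200,-80),(-60,70),(90,200)):
    k=(d>0)&(T>lo)&(T<hi)&(abs(S)<50)&(h>115)&(h<128)&(i.max(-1)<80)
    print(k.sum(),"top t",np.percentile(T[k],[2,50,98]).round(1) if k.sum() else 0,"h",h[k].mean().round(1) if k.sum() else 0)
o=bot.get_obs();print(o["time"],o["tool_pos"],o["contact_force"])
cv2.imwrite(f"pics/{sys.argv[2]}.png",cv2.resize(i[120:240,180:370],None,fx=3.5,fy=3.5,interpolation=2) if n=="top" else i)
E
python3 look.py top t2
```

```text
79 top t [-189.  -175.5 -168.4] h 119.1
9 top t [42.8 46.8 49.2] h 116.1
93 top t [169.8 179.  190.6] h 118.2
5.5 [ 518.72876123 -128.34047862  161.22530141] [-0.04287281  0.16805085 -0.07314466]
```

View pics/t2.png

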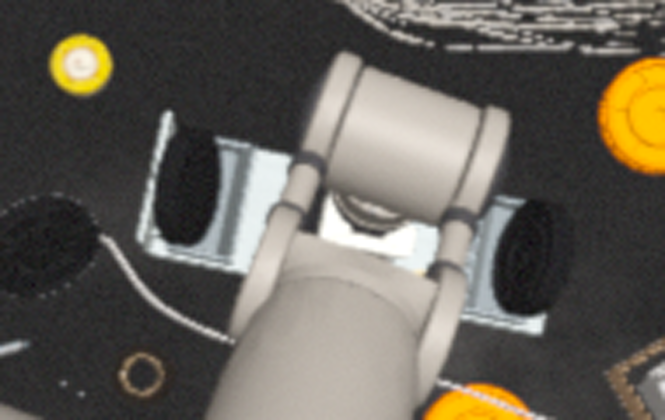

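The arm hides the middle disc, but dark points at t=43–49 mm suggest it has gone over. Back off and go behind the right disc; the wrist camera will see both.

Request:
carry_out:
  deltas:
    - [[-5,0,0,0],[-20,0,-5,0],[-30,0,-30,0],[-30,0,-70,0],[-35,0,-110,0],[-50,0,-131,0],[-80,0,-131,0],[-115,0,-131,0],[-150,0,-131,0],[-185,0,-131,0],[-208,0,-131,0],[-219,0,-131,0],[-221,0,-131,0],[-221,0,-131,0]]

```text
time: 6.9
tool_pos: [468.0, -343.3, 292.2]
tcp_rot: [-3.142, -0.001, 1.339]
contact_force: [0.8, -0.5, -0.1]
grip_width: 0.7
```

```bash
python3 look.py wrist w2;python3 look.py top t3
```

```text
1241 top t [-190.9 -176.7 -168.3] h 119.5
0 top t 0 h 0
0 top t 0 h 0
6.95 [ 468.21472247 -342.77674835  292.2808204 ] [0.4459168  1.64222211 0.63748771]
94 top t [-190.3 -176.2 -167.8] h 118.7
53 top t [29.3 35.1 48.6] h 117.8
91 top t [169.4 178.2 190.4] h 118.5
7.0 [ 468.36014159 -342.53239645  292.3283428 ] [-0.12454568  1.21311242  0.37526484]
```

View pics/w2.png

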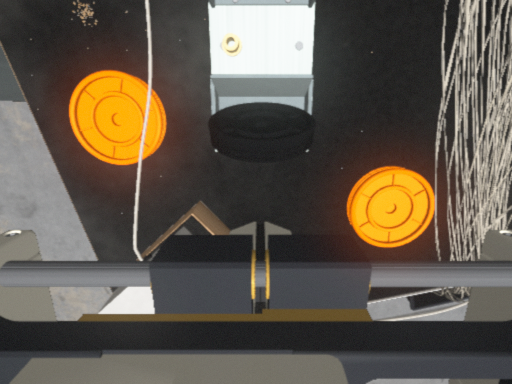

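The right disc is centred ahead of the fingers at (262,130), and depth shows the middle disc has gone over. Before descending I check the clearance to the box behind.

```bash
python3 - <<'E'
from h import *
z=np.load("top.npz");P=z["P"];a=1.338;ey=np.array([np.cos(a),np.sin(a)]);ex=np.array([ey[1],-ey[0]]);c=np.array([518,-132.4])
T=(P[...,:2]-c)@ey;S=(P[...,:2]-c)@ex;h=P[...,2]
k=(T<-205)&(T>-420)&(abs(S)<300)&(h>40)&(h<400)
for s in range(-300,300,40):
    q=k&(S>=s)&(S<s+40)
    if q.sum()>5: print(s,q.sum(),"tmax",np.percentile(T[q],98).round(),"h",np.percentile(h[q],98).round())
E
```

```text
-180 316 tmax -223.0 h 131.0
-140 604 tmax -290.0 h 132.0
-100 656 tmax -277.0 h 132.0
-60 386 tmax -307.0 h 131.0
-20 196 tmax -349.0 h 123.0
20 74 tmax -389.0 h 80.0
60 13 tmax -415.0 h 79.0
100 12 tmax -412.0 h 80.0
140 11 tmax -407.0 h 77.0
180 12 tmax -403.0 h 74.0
220 11 tmax -400.0 h 71.0
260 25 tmax -206.0 h 62.0
```

Everything there is at most 132 mm high, below the gripper body at 160. Same push as before.

Request:
carry_out:
  deltas:
    - [[0,0,25,0],[0,0,60,0],[0,0,95,0],[0,0,120,0],[0,0,130,0],[0,0,131,0],[0,0,131,0]]

```text
time: 7.7
tool_pos: [468.8, -343.5, 162.4]
tcp_rot: [3.14, 0.001, 1.34]
contact_force: [0.3, 0.3, 0.3]
grip_width: 0.6
```

Request:
carry_out:
  deltas:
    - [[3,0,0,0],[7,0,0,0],[11,0,0,0],[15,0,0,0],[19,0,0,0],[23,0,0,0],[27,0,0,0],[31,0,0,0],[35,0,0,0],[39,0,0,0],[43,0,0,0],[46,0,0,0],[49,0,0,0],[52,0,0,0],[55,0,0,0],[58,0,0,0],[60,0,0,0],[62,0,0,0]]

```text
time: 9.5
tool_pos: [482.3, -283.0, 161.2]
tcp_rot: [3.142, -0.0, 1.34]
contact_force: [0.1, -0.2, 0.7]
grip_width: 0.2
```

Request:
carry_out:
  deltas:
    - [[2,0,0,0],[4,0,0,0],[6,0,0,0],[8,0,0,0],[10,0,0,0],[11,0,0,0],[12,0,0,0],[13,0,0,0],[13,0,0,0]]

```text
time: 10.4
tool_pos: [485.3, -270.4, 161.2]
tcp_rot: [-3.142, -0.0, 1.34]
contact_force: [0.6, 0.4, 0.7]
grip_width: 0.2
```

Request:
carry_out:
  deltas:
    - [[-5,0,0,0],[-20,0,-5,0],[-30,0,-30,0],[-30,0,-70,0],[-40,0,-110,0],[-70,0,-131,0],[-100,0,-131,0],[-130,0,-131,0],[-140,0,-131,0],[-140,0,-131,0],[-140,0,-131,0]]

```text
time: 11.5
tool_pos: [453.1, -406.4, 292.0]
tcp_rot: [-3.141, -0.001, 1.339]
contact_force: [0.6, 0.7, -0.0]
grip_width: 0.4
```

```bash
python3 look.py top t4; python3 look.py wrist w4
```

```text
44 top t [-115.  -109.1  -96.9] h 117.7
46 top t [30.6 36.2 47.1] h 117.9
82 top t [169.7 178.6 190.5] h 118.6
11.55 [ 453.375887   -405.95070608  292.12692541] [ 0.21728724  0.84114139 -0.02984286]
0 top t 0 h 0
0 top t 0 h 0
0 top t 0 h 0
11.6 [ 453.52514218 -405.77696959  292.23685491] [-0.5293296   0.13479675  1.05413078]
```

View pics/t4.png

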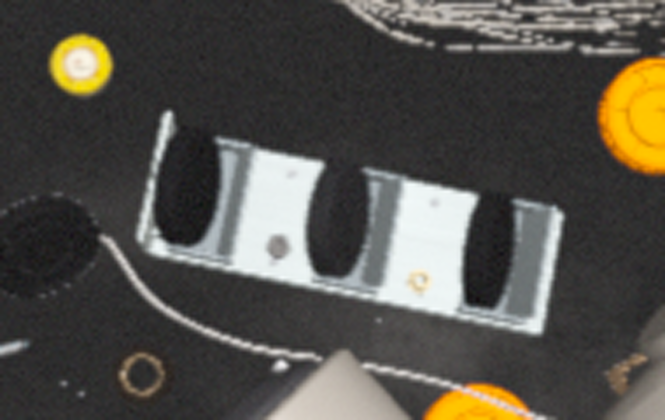

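```bash
python3 - <<'E'
from h import *
a=1.338;ey=np.array([np.cos(a),np.sin(a)]);ex=np.array([ey[1],-ey[0]]);c=np.array([518,-132.4])
i,d=bot.capture("top");P=cloud("top",d)
T=(P[...,:2]-c)@ey;S=(P[...,:2]-c)@ex;h=P[...,2]
for m in(-145,0,145):
    k=(T>m-20)&(T<m+60)&(abs(S)<50)&(h>40)&(h<128)&(i.max(-1)<80)
    # pushed face: lowest t at each height
    for z0 in(75,85,95,105,115):
        q=k&(abs(h-z0)<5)&(abs(S)<25)
        print(z0,np.percentile(T[q]-m,10).round(1) if q.sum()>3 else None,end=" | ")
    print()
bot.close_job()
E
```

```text
75 11.1 | 85 15.1 | 95 19.0 | 105 23.4 | 115 30.4 | 
75 10.2 | 85 15.0 | 95 19.5 | 105 23.5 | 115 29.1 | 
75 10.6 | 85 13.7 | 95 17.1 | 105 20.2 | 115 25.2 | 
the job is handed in; nothing more can be done
```

I pushed the middle and open-end inserts past upright with the closed fingers. All three inserts now lean toward the end plate, and I handed the job in at about 11.7 s. I did not touch the insert next to the end plate, which already leaned the right way.

- **Final lean:** The last top picture and its depth show the pushed faces, 95 mm above the bench, about 17–19 mm past each saddle's middle. The expected value was about 16 mm. All three faces slope in the same direction.
- **Forces:** The readings at the end of each move stayed at about 1 N or less.
- **Other objects:** The bush and nut look undisturbed in the last top picture. I did not check the other bench items one by one, but the path stayed clear of everything I could see.
- **Failed check:** The last wrist-camera check returned no data because the rack was out of its view. It gives no support either way, so the result rests on the top camera.

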